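# Pack the long tubes and snap the tube box shut

## Robot

A 6-joint arm with a two-finger parallel gripper is mounted at the origin on the work surface. World frame = base frame: x ahead of the robot, y to its left, z up, the work surface at z = 0. Lengths are in m, angles in rad, forces in N, time in s.
With the tool pointing down it reaches from about 0.3 to 0.875 m from the base axis. Payload 6.4 kg.
Tool frame: the origin (TCP) lies between the finger pads; the fingertips stand 22 mm ahead of it and the grasp point (between the pads) lies 3 mm ahead of it (ctrl.tcp_to_tips is the distance from the TCP to the fingertips, in m); z points along the fingers, y is the direction in which the jaws open and shut (so a half turn about z gives the same grasp; the last joint's range is limited). The gripper opens to 85 mm and grips with 20 to 120 N. Pads are 22 mm wide; open, the fingers measure 114 mm over their backs; the gripper's body (76 mm by 85 mm) begins 54 mm behind the grasp point. The pads swing forward as they close: fully open they stand 13 mm farther back than shut.
Start: joints at [-1.458, 0.181, 1.607, -0, 1.354, -0.206], TCP at [0.18, -0.546, 0.253] pointing down, gripper open.
Joint ranges: [-2.99, 2.99], [-0.89, 2.07], [0.3, 2.58], [-1.14, 4.28], [0, 2.63], [-3.12, 3.12]. Speed limits (rad/s): [2.57, 2.57, 3.01, 3.14, 3.14, 3.14].

## Interface

Orientations are given as a unit quaternion [w, x, y, z].
In Python, from rig import monitor, cams, order, nets, ctrl gives the robot as it stands.
- The arm moves only by the tool apply_moves, never from a script. Its argument "motion" is a list of rows, each a list of 3 entries, a list of its own where there are three numbers: the shift along the tool's x, y, z in mm, then the turn about the tool's z in degrees, then the opening in per cent of the stroke, from 0 (shut) to 100 (fully open). In form: [[[dx, dy, dz], twist, gripper], ...]. A call has 1 to 8 rows; each row is the pose to reach, as a shift and turn from the pose commanded when the call began, along the tool's axes at that moment; what a row does not reach only later rows make up. A row lasts 1/10 s, in which the tool goes at most 50 mm and 8.59 degrees, less where a joint would pass 70% of its speed; a pose out of reach is approached as far as the arm can. A call with a gripper value outside its range is refused whole. The fingers move at their own pace and stop on an object; the grip force is fixed at half the most. Time passes only in rows, so rows that repeat a pose let the fingers close. It gives the time, the measured TCP pose, the force and the opening at its end, in the units of the state.
- monitor.sense(): the state, without advancing time (a new reading comes with each control period).
- cams.capture(name): name is "scene" or "top" or "wrist"; returns a dict with "image" (384x512x3 uint8, blue, green, red), "mtx" (3x3 intrinsics, pixels), "k1" (the pictures are not rectified: a ray, as slopes to the right and down, at radius r is drawn at 1 + k1 r^2 times it, then the intrinsics apply), "origin" and "attitude" of the camera in the world. Camera axes: x right, y down, z forward; pixel columns grow to the right and rows downward; lengths in m; the calibration is good to about 2 mm. A picture is of the moment at which its call begins. There is no depth.
- order.job_done(): hands the job in, once; it reports no verdict.
Trained networks look in a picture, given as the dict that the camera call returned (one of the last four; its "shot" number tells which), for a name from the list of things; names that differ only in an ending like _2 or _b are one class to them, and where a whole thing is asked for, a point or a joint stands for the part that bears it (a point fixed in the world has none). Each returns a list of dicts, best first, with "score" (0 to 1); they miss things now and then, are a little off and sometimes report something else, mostly with a low value. They report only what shows in the picture. A call takes as long as a camera call. They do not tell look-alikes from the thing itself.
- nets.boxes_of(picture, thing): "position" ([x, y, z] in m, in world coordinates, good to about 4 mm: the middle of the surface that is visible of it).
- nets.tip_of(picture, thing): "position" ([x, y, z] in m, in world coordinates, good to about 4 mm: a listed point, or the origin of a listed thing).
The state is a dict: "time_s": time; "joint_pos": joint angles; "qvel": joint speeds; "joint_efforts": joint torques, N m; "tcp_pos": TCP position; "tool_rot": TCP orientation; "wrist_force": force on the tool from outside, world axes, zero at the start; "wrist_torque": the same for the moment, N m; "width": finger opening in m.
Only numpy, scipy, OpenCV 4.12 (cv2) and the standard library are available. Lean on these libraries where they do the work, as an engineer would, in place of code of your own. Each camera call takes 0.05 s, during which the arm holds its last target. There are 200 camera calls.

## Task

Two long capped tubes and one short one lean in the sloped drying rest. Drop both long tubes, foot first and caps up, into the narrow metal tube box, one in each compartment, then swing the box's lid over and press it down until it snaps fully shut. Leave the short tube in the rest, and do not knock over or push away anything else.

Things in the scene. Friction and masses are not known exactly. Their poses are not given: they have to be found in the camera images.
- tube_1: long white plastic tube, 20 mm diameter, 120 mm long in all, whose top 25 mm is a black screw cap, flush with it; about 40 g, can be held by the cap. Starts in one of the rest's three bays (which one varies), cap up, 23 degrees off vertical. Origin: centre of its foot (the plain end); z runs along the tube from foot to cap.
- tube_2: the other long tube, identical to tube_1 in shape, origin and axes, in another bay.
- tube_box: narrow aluminium box, fixed, on a dark base plate (100 x 124 mm). Outside 40 (x) by 76 mm (y), rim 140 mm above the bench, walls 4 mm, open above. A 4 mm partition, 10 mm below the rim, makes two compartments 32 x 32 mm, 132 mm deep (floor 8 mm above the bench; a long tube ends 12 mm below the rim). Origin: centre of the underside; x to the hinge side, away from the robot.
- slot_a (a point): centre of the mouth of the compartment on the box's +y side, at rim height; axes as tube_box.
- slot_b (a point): centre of the mouth of the compartment on the box's -y side, at rim height; axes as tube_box.
- lid (a joint): angle of the box's lid, rad: 0 fully shut and snapped; 1.65 to 2.0 at the start (open, leaning back away from the robot). The stiff hinge holds the lid where it is left. A sprung catch on the box's front stops it at about 0.2; pressing the tab with about 13 N takes it past the catch to 0.
- lid_hinge (a point): middle of the lid's hinge axis, 22 mm behind (+x of) the box's centre and 2 mm above the rim; the axis runs along the box's y. The point's frame turns with the lid; with the lid shut it equals that of tube_box.
- lid_tab (a point): middle of the outer face of the tab on the lid's front edge. Lid: plate 46 mm from hinge to front edge, 78 mm wide, 6 mm thick; the tab, 34 mm wide, reaches 66 mm from the hinge; a tongue hangs 14 mm down from it. With the lid shut this point is 58 mm from the hinge towards the robot and 4 mm above its axis. Its frame turns with the lid.
- rest: sloped aluminium drying rest, fixed, base 110 x 180 mm. Board 23 degrees off vertical, leaning to -x (the robot); tubes lie on its +x side, foot on a ledge, cap up. Three bays at y = -60, 0, 60 mm with ribs 9 mm high; feet at x = 9, z = 20 mm. The board ends 75 mm along the tube, so the top 45 mm of a long tube is free all round. Origin: bench level below the board's foot; z up.
- short_tube: the short tube, 80 mm long in all, otherwise like tube_1 (black cap 25 mm, origin at its foot, z to its cap); lies in the third bay and stays there.
- vial_1: bystander: upright vial with a black cap, 28 mm diameter, 60 mm tall, beside the tube box; origin: centre of its underside, z up.
- vial_2: bystander: upright vial with a black cap, 28 mm diameter, 60 mm tall, beside the tube box; origin: centre of its underside, z up.
- vial_3: bystander: upright vial with a black cap, 28 mm diameter, 60 mm tall, beside the tube box; origin: centre of its underside, z up.
- dish: bystander: closed culture dish, 90 mm diameter, 15 mm high, on the robot's side of the tube box; origin: centre of its underside.
- dish_stack: bystander: three stacked culture dishes, 90 mm diameter, 45 mm high, behind the rest; origin: centre of the underside.
- forceps: bystander: dark steel forceps lying flat, 120 mm long along its x, 6 mm high, beside the rest; origin: its middle, on the bench.
Not all that is in view belongs to the job. Leave any green or turquoise look-alike of the tube_2 alone.

How it is judged:
On the way, in this order (a step that is already met when the one before it is completed fails the run):
1. both long tubes stand in the box, caps up, lid not yet shut (x of tube_1 in the frame of tube_box between -0.016 and 0.016 m and y of tube_1 in the frame of tube_box between -0.036 and 0.036 m and z of each of tube_1, tube_2 in the frame of tube_box below 0.016 m and angle between each of tube_1, tube_2's own z axis and vertical below 0.2 rad and x of tube_2 in the frame of tube_box between -0.016 and 0.016 m and y of tube_2 in the frame of tube_box between -0.036 and 0.036 m and value of joint lid above 0.05 rad), for 0.2 s.
2. the lid is snapped shut (value of joint lid below 0.05 rad), for 0.2 s.
At the end, for the whole second after the job is handed in: Both long tubes stand at rest inside the tube box, foot within 8 mm of its floor, caps up and within 0.2 rad of upright; the lid is snapped shut (within 0.05 rad) (x of tube_1 in the frame of tube_box between -0.016 and 0.016 m and y of tube_1 in the frame of tube_box between -0.036 and 0.036 m and z of each of tube_1, tube_2 in the frame of tube_box below 0.016 m and angle between each of tube_1, tube_2's own z axis and vertical below 0.2 rad and x of tube_2 in the frame of tube_box between -0.016 and 0.016 m and y of tube_2 in the frame of tube_box between -0.036 and 0.036 m and value of joint lid below 0.05 rad and linear speed of each of tube_1, tube_2 below 0.03 m/s); the robot touches nothing.
It fails at once if the short tube or another bystander is knocked over or moved by more than 40 mm (distance of any of short_tube, vial_1, vial_2, vial_3, dish, dish_stack, forceps from where it was at the start of the episode above 0.04 m or angle between any of vial_1, vial_2, vial_3, dish, dish_stack, forceps's own z axis and vertical above 0.7 rad or angle between short_tube's own z axis and vertical above 1.2 rad).
It also fails if it takes over 72 s, if anything falls off the work surface, if the arm or the gripper's body presses on something with over 40 N, if the wrist force passes 120 N, or if a joint passes its speed limit or range.

## Working session

There is one attempt and no reset: what is moved stays moved. The work goes in short steps, Python scripts to look and compute and a tool call to move; the robot and the scene stay as the last step left them, time stands still between calls to the robot, and variables do not carry over. Pictures are saved under pics/ and viewed, about 8 in all and at most 12, crops included, and the job is handed in when it is done.

Besides the shell and the picture viewer there is one more tool, called after "Emit:" as name(argument=value, ...), one argument or row to a line, values as JSON. apply_moves: Moves the arm, as the interface text tells. Its arguments: {"type":"object","properties":{"motion":{"type":"array","items":{"type":"array"}}},"required":["motion"]}

```bash
ls; mkdir -p pics
cat > h.py <<'E'
import numpy as np,cv2
from rig import monitor,cams,order,nets,ctrl
from scipy.spatial.transform import Rotation as R
np.set_printoptions(precision=4,suppress=True)
def q2R(q): return R.from_quat([q[1],q[2],q[3],q[0]]).as_matrix()
def att(p):
    a=np.array(p["attitude"],float); return a if a.shape==(3,3) else q2R(a)
def proj(p,X):
    c=(np.array(X)-np.array(p["origin"]))@att(p); s=c[:2]/c[2]; s=s*(1+p["k1"]*(s@s))
    m=np.array(p["mtx"]); return m[:2,:2]@s+m[:2,2]
def ray(p,u,v):
    m=np.array(p["mtx"]); d=np.array([(u-m[0,2])/m[0,0],(v-m[1,2])/m[1,1]]); s=d.copy()
    for _ in range(20): s=d/(1+p["k1"]*(s@s))
    return np.array(p["origin"]),att(p)@np.array([s[0],s[1],1.])
def atz(p,u,v,z):
    o,d=ray(p,u,v); return o+d*(z-o[2])/d[2]
E
python3 - <<'E'
from h import *
s=monitor.sense();print({k:np.array(v) for k,v in s.items()})
for n in("scene","top"):
    p=cams.capture(n);cv2.imwrite(f"pics/{n}0.png",cv2.resize(p["image"],(800,600),interpolation=cv2.INTER_CUBIC));print(n,p["origin"],p["attitude"],p["k1"])
    for t in["tube_1","tube_box","slot_a","lid","lid_hinge","lid_tab","rest","short_tube","vial_1","dish","dish_stack","forceps"]:
        for f in(nets.boxes_of,nets.tip_of):
            try:
                print(t,f.__name__,[(round(d["score"],2),np.round(d["position"],3).tolist(),np.round(proj(p,d["position"])).astype(int).tolist()) for d in f(p,t)][:5])
            except Exception as e: print(t,f.__name__,"ERR",str(e)[:80])
E
```

```text
pics
{'time_s': array(0.), 'joint_pos': array([-1.4583,  0.1815,  1.6081, -0.    ,  1.3538, -0.2063]), 'qvel': array([-0.0007,  0.0009, -0.0008,  0.0014,  0.0002,  0.001 ]), 'joint_efforts': array([ -0.001 , -44.487 , -35.1342,  -0.0004,   0.0091,  -0.    ]), 'tcp_pos': array([ 0.1802, -0.5455,  0.2524]), 'tool_rot': array([-0.0009,  0.9873,  0.1587,  0.    ]), 'wrist_force': array([ 0.8765, -0.6128,  0.0763]), 'wrist_torque': array([-0.0195, -0.0274,  0.0451]), 'width': array(0.0856)}
scene [ 1.3668 -0.0433  0.6771] [-0.3388  0.6288  0.6241 -0.3169] -0.001681448585106326
tube_1 call [(0.89, [0.562, -0.136, 0.079], [208, 203]), (0.83, [0.691, -0.37, 0.02], [97, 259]), (0.8, [0.4, -0.098, 0.016], [228, 187]), (0.6, [0.548, -0.199, 0.084], [182, 197])]
tube_1 call [(0.92, [0.563, -0.205, 0.022], [181, 221]), (0.86, [0.575, -0.146, 0.02], [205, 225]), (0.84, [0.752, -0.346, 0.007], [102, 284]), (0.75, [0.391, -0.173, 0.011], [201, 186])]
tube_box call [(0.98, [0.599, 0.175, 0.072], [340, 216])]
tube_box call [(0.74, [0.581, 0.179, -0.002], [337, 234])]
slot_a call [(0.62, [0.604, 0.174,
[... 2917 characters left out ...]
.61, [0.562, 0.088, 0.062], [232, 191]), (0.39, [0.598, 0.283, 0.063], [169, 179])]
vial_1 call [(0.57, [0.601, 0.283, 0.001], [173, 180]), (0.55, [0.539, 0.286, -0.003], [172, 199]), (0.54, [0.564, 0.089, 0.001], [232, 192])]
dish call [(0.64, [0.452, 0.226, 0.012], [189, 226])]
dish call [(0.87, [0.452, 0.227, -0.001], [189, 226])]
dish_stack call [(0.79, [0.678, -0.167, 0.046], [313, 156])]
dish_stack call [(0.84, [0.681, -0.169, 0.0], [312, 158]), (0.17, [0.538, -0.281, -0.003], [345, 202])]
forceps call [(0.67, [0.603, 0.18, 0.191], [197, 173]), (0.59, [0.541, -0.281, 0.001], [346, 201])]
forceps call [(0.46, [0.536, -0.281, -0.0], [346, 202]), (0.31, [0.614, 0.181, 0.198], [196, 169])]
```

Run:
```python
from h import *
a=cams.capture("scene")["image"][150:290,90:400];b=cams.capture("top")["image"][120:270,150:400]
a=cv2.resize(a,(800,361),interpolation=cv2.INTER_CUBIC);cv2.imwrite("pics/a1.png",a)
cv2.imwrite("pics/b1.png",cv2.resize(b,(800,480),interpolation=cv2.INTER_CUBIC))
```

```text
(no output)
```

View pics/a1.png

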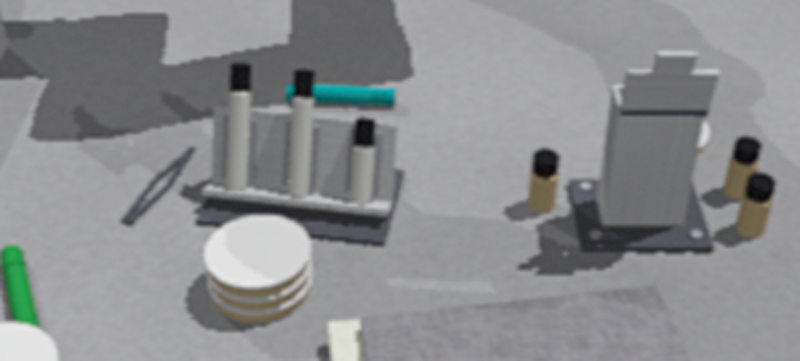

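View pics/b1.png

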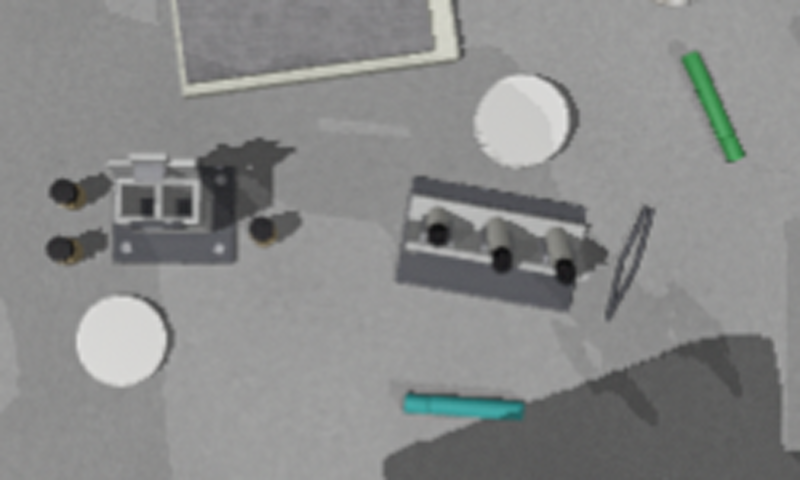

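```bash
cat >> h.py <<'E'
def go(x,y,z,yaw):
    """tool-frame shift (mm) and twist (deg) to bring TCP to x,y,z with tool y at world yaw (deg, mod 180)"""
    s=monitor.sense();M=q2R(s["tool_rot"]);d=M.T@(np.array([x,y,z])-s["tcp_pos"])*1000
    cur=np.degrees(np.arctan2(M[1,1],M[0,1])); t=-((yaw-cur+90)%180-90)
    print("tcp",s["tcp_pos"],"yaw",round(cur,1),"F",np.array(s["wrist_force"]),"w",round(float(s["width"]),4),"t",round(float(s["time_s"]),2))
    print("shift",np.round(d,1),"twist",round(t,1),"j6",s["joint_pos"][5]);return d,t
E
python3 - <<'E'
from h import *
xr=np.array([np.cos(np.radians(-10)),np.sin(np.radians(-10)),0]);ax=-np.sin(np.radians(23))*xr+np.array([0,0,np.cos(np.radians(23))])
for n in("scene","top"):
    p=cams.capture(n);g=p["image"]
    for f in([.5635,-.2055,.02],[.575,-.1445,.02]):
        print(n,"foot",proj(p,f),"capmid",proj(p,np.array(f)+.1075*ax),"captop",proj(p,np.array(f)+.12*ax))
    # dark cap blobs
    hsv=cv2.cvtColor(g,cv2.COLOR_BGR2GRAY);m=(hsv<45).astype(np.uint8)
    k,_,st,c=cv2.connectedComponentsWithStats(m)
    print([(np.round(c[i],1).tolist(),int(st[i,4])) for i in range(1,k) if 15<st[i,4]<300])
    x0,y0=(300,150) if n=="scene" else (175,160)
    b=g[y0:y0+100,x0:x0+133] if n=="scene" else g[y0:y0+60,x0:x0+80]
    for yaw in(0,):
        for c in([.02,.038],[.02,-.038],[-.02,-.038],[-.02,.038]): print(n,"rim",c,np.round(proj(p,[.581+c[0],.179+c[1],.14]),1))
    cv2.imwrite(f"pics/box_{n}.png",cv2.resize(b,(800,600),interpolation=cv2.INTER_CUBIC))
go(.53,-.195,.24,-10)
E
```

```text
scene foot [180.8165 222.1856] capmid [182.7642 179.2638] captop [182.9964 174.1499]
scene foot [205.3467 225.3343] capmid [207.8537 182.1555] captop [208.1526 177.01  ]
[([298.1, 25.8], 91), ([50.5, 12.4], 48), ([277.0, 69.1], 46), ([57.3, 93.1], 70), ([182.9, 179.5], 68), ([207.0, 182.0], 63), ([230.6, 201.0], 54), ([378.8, 208.2], 68), ([300.8, 213.3], 67), ([383.7, 222.4], 84), ([204.6, 232.1], 175), ([479.0, 235.2], 95), ([316.3, 237.0], 17), ([336.4, 239.6], 31), ([438.5, 341.4], 75)]
scene rim [0.02, 0.038] [363.  192.5]
scene rim [0.02, -0.038] [329.4 192.2]
scene rim [-0.02, -0.038] [326.7 182.3]
scene rim [-0.02, 0.038] [359.2 182.6]
top foot [323.715  193.1457] capmid [326.8139 204.5672] captop [327.2068 206.0182]
top foot [304.808  189.3106] capmid [306.3582 200.4266] captop [306.5547 201.8392]
[([57.0, 125.3], 31), ([74.1, 139.1], 34), ([110.4, 153.8], 34), ([220.6, 178.3], 30), ([286.5, 192.5], 32), ([306.5, 200.7], 35), ([326.3, 204.3], 35), ([459.6, 286.5], 37), ([433.2, 287.3], 32), ([246.6, 295.5], 205), ([221.5, 324.2], 50), ([226.1, 334.6], 38), ([232.2, 345.9], 59), ([244.9, 367.8], 246)]
top rim [0.02, 0.038] [186.4 175.4]
top rim [0.02, -0.038] [212.3 175.7]
top rim [-0.02, -0.038] [212.  189.3]
top rim [-0.02, 0.038] [186. 189.]
tcp [ 0.1802 -0.546   0.2533] yaw -71.7 F [0.3023 0.1042 0.2766] w 0.0853 t 2.6
shift [ 442.2 -223.7   13.3] twist -61.7 j6 -0.20632763697584758
```

View pics/box_top.png

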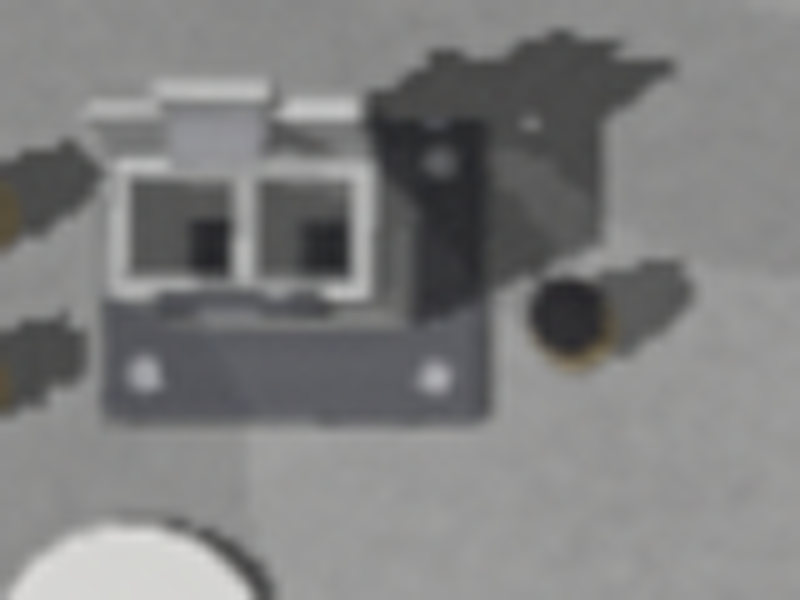

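Emit:
apply_moves(
  motion=[
    [[442,-224,13],-61.7,100],
    [[442,-224,13],-61.7,100],
    [[442,-224,13],-61.7,100],
    [[442,-224,13],-61.7,100],
    [[442,-224,13],-61.7,100],
    [[442,-224,13],-61.7,100],
    [[442,-224,13],-61.7,100],
    [[442,-224,13],-61.7,100],
  ],
)

```text
time_s: 3.4
tcp_pos: [0.4635, -0.261, 0.2431]
tool_rot: [0.0, 0.765, 0.644, 0.0]
wrist_force: [1.1, -0.4, 0.4]
width: 0.0855
```

```bash
python3 -c "
from h import *
go(.522,-.198,.2,-10)"
```

```text
tcp [ 0.4635 -0.261   0.2431] yaw -9.8 F [ 1.1185 -0.3761  0.4194] w 0.0855 t 3.4
shift [72.  46.9 43.1] twist 0.2 j6 -0.565405042351905
```

Emit:
apply_moves(
  motion=[
    [[72,47,0],0,100],
    [[72,47,0],0,100],
    [[72,47,40],0,100],
    [[72,47,40],0,100],
  ],
)

```text
time_s: 3.8
tcp_pos: [0.519, -0.1971, 0.1982]
tool_rot: [-0.004, 0.765, 0.644, -0.001]
wrist_force: [-0.8, 0.7, -1.2]
width: 0.0853
```

Run:
```python
from h import *
go(.522,-.198,.12,-10)
p=cams.capture("wrist");cv2.imwrite("pics/w1.png",cv2.resize(p["image"],(640,480)));print(p["origin"])
xr=np.array([np.cos(np.radians(-10)),np.sin(np.radians(-10)),0]);ax=-np.sin(np.radians(23))*xr+np.array([0,0,np.cos(np.radians(23))])
for f in([.5635,-.2055,.02],[.575,-.1445,.02]): print("captop",proj(p,np.array(f)+.12*ax)*1.25)
```

```text
tcp [ 0.519  -0.1971  0.1982] yaw -9.9 F [-0.8075  0.7107 -1.1641] w 0.0853 t 3.8
shift [-0.6  3.7 78.2] twist 0.1 j6 -0.4039082663856641
[ 0.5332 -0.1224  0.3199]
captop [315.2857 275.5969]
captop [316.8367 153.6148]
```

View pics/w1.png

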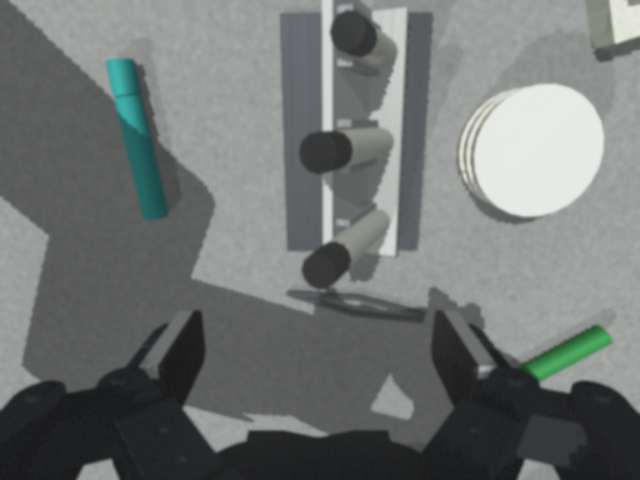

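```bash
python3 -c "
from h import *
go(.5245,-.195,.12,-10)"
```

```text
tcp [ 0.5195 -0.1984  0.2004] yaw -10.0 F [-0.0417  0.2044  0.6983] w 0.0854 t 3.85
shift [ 4.   4.8 80.4] twist 0.0 j6 -0.4040033731033776
```

Emit:
apply_moves(
  motion=[
    [[4,5,40],0,100],
    [[4,5,80],0,100],
    [[4,5,80],0,100],
    [[4,5,80],0,50],
    [[4,5,80],0,50],
    [[4,5,80],0,50],
    [[4,5,80],0,50],
  ],
)

```text
time_s: 4.55
tcp_pos: [0.5276, -0.1976, 0.1247]
tool_rot: [0.001, 0.766, 0.642, 0.0]
wrist_force: [-0.1, 0.3, -0.2]
width: 0.0426
```

Run:
```python
from h import *
go(.5646+.0098,-.2036-.0017,.12,-10)
```

```text
tcp [ 0.5276 -0.1976  0.1247] yaw -10.0 F [-0.0792  0.2791 -0.1501] w 0.0426 t 4.55
shift [ 0.6 47.4  4.9] twist -0.0 j6 -0.3935624206114787
```

Emit:
apply_moves(
  motion=[
    [[-1,10,2],0,50],
    [[-1,20,4],0,50],
    [[-1,30,4],0,50],
    [[-1,38,4],0,50],
    [[-1,45,4],0,50],
    [[-1,48,4],0,50],
    [[-1,48,4],0,50],
  ],
)

```text
time_s: 5.25
tcp_pos: [0.5742, -0.2062, 0.1186]
tool_rot: [-0.0, 0.766, 0.643, -0.0]
wrist_force: [0.5, -0.4, -0.4]
width: 0.0429
```

Run:
```python
from h import *
go(.5646,-.2036,.12,-10)
p=cams.capture("scene")["image"][150:250,140:260];cv2.imwrite("pics/s2.png",cv2.resize(p,(720,600),interpolation=cv2.INTER_CUBIC))
```

```text
tcp [ 0.5742 -0.2062  0.1186] yaw -10.0 F [ 0.4619 -0.3783 -0.3996] w 0.0429 t 5.25
shift [ 0.9 -9.9 -1.4] twist -0.0 j6 -0.36416430989108983
```

View pics/s2.png

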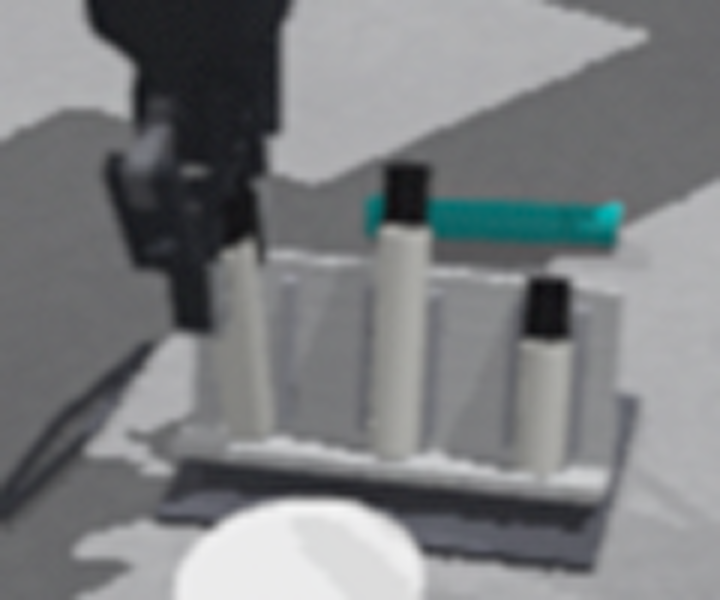

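Run:
```python
from h import *
p=cams.capture("scene")
f=lambda X:np.round((proj(p,X)-[140,150])*6)
F=np.array([.5646,-.2036,.022])
for h in(0,.05,.095,.12): print(h,f(F+[0,0,h]))
s=monitor.sense();M=q2R(s["tool_rot"]);T=np.array(s["tcp_pos"])
for o in(-.0213,.0213): print("pad",f(T+M[:,1]*o+M[:,2]*.018))
print("fingermid",f(T+M[:,1]*.0285+M[:,2]*.018))
```

```text
0 [249. 431.]
0.05 [238. 333.]
0.095 [229. 240.]
0.12 [223. 186.]
pad [240. 257.]
pad [205. 320.]
fingermid [199. 331.]
```

Emit:
apply_moves(
  motion=[
    [[4,-2,0],0,42],
    [[4,-4,0],0,37],
    [[4,-7,0],0,32],
    [[4,-8,0],0,28],
    [[4,-8,0],0,10],
    [[4,-8,0],0,10],
    [[4,-8,0],0,10],
  ],
)

```text
time_s: 6.05
tcp_pos: [0.5662, -0.2008, 0.1188]
tool_rot: [-0.001, 0.766, 0.643, -0.0]
wrist_force: [-3.2, 0.5, 4.0]
width: 0.0186
```

Run:
```python
from h import *
go(.5646,-.2036,.25,-10)
p=cams.capture("scene")["image"][150:250,140:260];cv2.imwrite("pics/s3.png",cv2.resize(p,(720,600),interpolation=cv2.INTER_CUBIC))
```

```text
tcp [ 0.5662 -0.2008  0.1188] yaw -10.0 F [-3.2479  0.452   3.9986] w 0.0186 t 6.05
shift [  -3.1   -1.2 -131.2] twist -0.0 j6 -0.3627230531541046
```

View pics/s3.png

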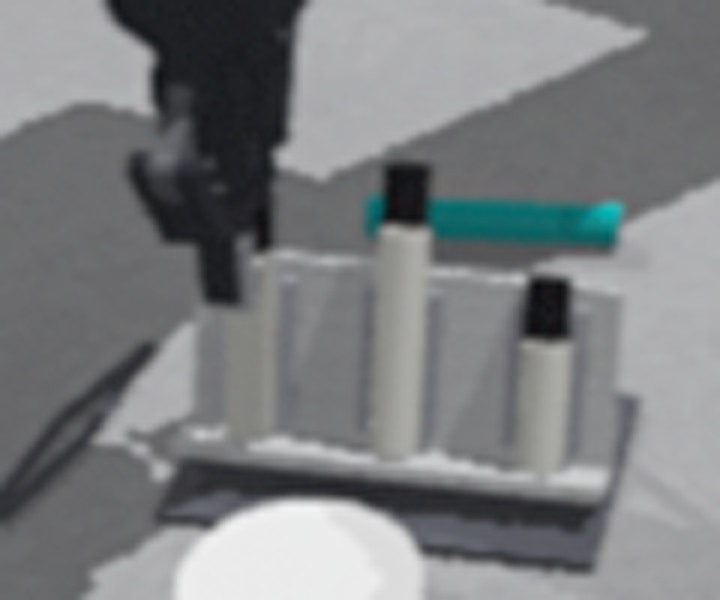

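Run:
```python
from h import *
p=cams.capture("scene")
f=lambda X:np.round((proj(p,X)-[140,150])*6)
s=monitor.sense();M=q2R(s["tool_rot"]);T=np.array(s["tcp_pos"])
for o in(0,.01): 
  for z in (.0,.025,.06,.095): print(o,z,f(T+M[:,0]*o+M[:,2]*z))
for x in (-.011,.011):print("fing",f(T+M[:,0]*x+M[:,1]*.01+M[:,2]*.02),f(T+M[:,0]*x+M[:,1]*.025+M[:,2]*.02))
```

```text
0 0.0 [235. 239.]
0 0.025 [240. 291.]
0 0.06 [248. 362.]
0 0.095 [255. 430.]
0.01 0.0 [260. 242.]
0.01 0.025 [265. 294.]
0.01 0.06 [272. 365.]
0.01 0.095 [279. 433.]
fing [204. 292.] [191. 315.]
fing [259. 299.] [247. 322.]
```

Emit:
apply_moves(
  motion=[
    [[0,0,-15],0,10],
    [[0,0,-50],0,10],
    [[0,0,-90],0,10],
    [[0,0,-130],0,10],
    [[0,0,-165],0,10],
    [[0,0,-180],0,10],
    [[0,0,-180],0,10],
  ],
)

```text
time_s: 6.85
tcp_pos: [0.5681, -0.2015, 0.3021]
tool_rot: [0.003, 0.766, 0.643, 0.001]
wrist_force: [0.3, -0.1, -1.0]
width: 0.0188
```

Run:
```python
from h import *
go(.5795,.10,.30,90)
```

```text
tcp [ 0.5681 -0.2015  0.3021] yaw -10.0 F [ 0.3054 -0.1217 -0.998 ] w 0.0188 t 6.85
shift [298.9 -41.3   1.2] twist 80.0 j6 -0.36272200806496796
```

Emit:
apply_moves(
  motion=[
    [[40,-5,0],8,10],
    [[80,-11,0],16,10],
    [[125,-17,0],24,10],
    [[170,-24,0],33,10],
    [[210,-30,0],41,10],
    [[240,-34,0],49,10],
    [[250,-35,0],58,10],
    [[250,-35,0],66,10],
  ],
)

```text
time_s: 7.65
tcp_pos: [0.5747, 0.0538, 0.2958]
tool_rot: [-0.001, 0.993, 0.12, -0.002]
wrist_force: [0.9, -0.2, -1.0]
width: 0.0187
```

Emit:
apply_moves(
  motion=[
    [[0,0,0],8,10],
    [[0,0,0],14,10],
    [[0,0,0],14,10],
    [[0,0,0],14,10],
  ],
)

```text
time_s: 8.05
tcp_pos: [0.5751, 0.0515, 0.2969]
tool_rot: [-0.0, 1.0, 0.001, -0.001]
wrist_force: [0.3, -0.1, 0.3]
width: 0.0189
```

Run:
```python
from h import *
go(.5795,.161,.27,90)
for n in("scene","top","wrist"):
    p=cams.capture(n)
    for f in(nets.tip_of,nets.boxes_of): print(n,[(round(d["score"],2),np.round(d["position"],3).tolist(),np.round(proj(p,d["position"])).tolist()) for d in f(p,"tube_1")][:5])
    s=monitor.sense();T=np.array(s["tcp_pos"])
    print("tcp px",proj(p,T),"foot if straight",proj(p,T-[0,0,.098]))
    if n=="scene":
        c=np.round(proj(p,T-[0,0,.05])).astype(int);print(c-[40,40]);cv2.imwrite("pics/s4.png",cv2.resize(p["image"][c[1]-40:c[1]+40,c[0]-40:c[0]+40],(600,600),interpolation=cv2.INTER_CUBIC))
```

```text
tcp [0.5751 0.0515 0.2969] yaw -89.9 F [ 0.2961 -0.1336  0.2681] w 0.0189 t 8.05
shift [   4.7 -109.5   26.9] twist 0.1 j6 1.452372772655658
scene [(0.83, [0.75, -0.345, 0.01], [102.0, 282.0]), (0.71, [0.577, -0.141, 0.016], [207.0, 227.0]), (0.7, [0.57, 0.052, 0.205], [291.0, 160.0]), (0.7, [0.599, 0.282, -0.001], [380.0, 239.0]), (0.56, [0.395, -0.173, 0.01], [201.0, 187.0])]
scene [(0.78, [0.582, 0.052, 0.27], [293.0, 136.0]), (0.59, [0.692, -0.373, 0.017], [96.0, 260.0]), (0.57, [0.558, -0.138, 0.076], [208.0, 203.0]), (0.55, [0.401, -0.101, 0.016], [227.0, 187.0])]
tcp px [293.503  122.3384] foot if straight [290.3979 162.9012]
[252 104]
top [(0.65, [0.573, -0.145, 0.02], [305.0, 190.0]), (0.62, [0.384, -0.175, 0.011], [313.0, 249.0]), (0.56, [0.751, -0.345, 0.01], [365.0, 137.0])]
top [(0.69, [0.391, -0.112, 0.018], [294.0, 247.0]), (0.65, [0.692, -0.369, 0.021], [374.0, 154.0]), (0.43, [0.549, -0.134, 0.106], [305.0, 195.0])]
tcp px [241.1217 178.8762] foot if straight [242.194 182.676]
wrist [(0.97, [0.571, 0.05, 0.207], [258.0, 212.0]), (0.88, [0.389, -0.178, 0.008], [406.0, 278.0]), (0.7, [0.574, -0.144, 0.02], [405.0, 159.0])]
wrist [(0.84, [0.547, -0.134, 0.1], [426.0, 198.0]), (0.61, [0.396, -0.115, 0.014], [367.0, 276.0])]
tcp px [256.6016 275.4051] foot if straight [255.635  203.0139]
```

View pics/s4.png

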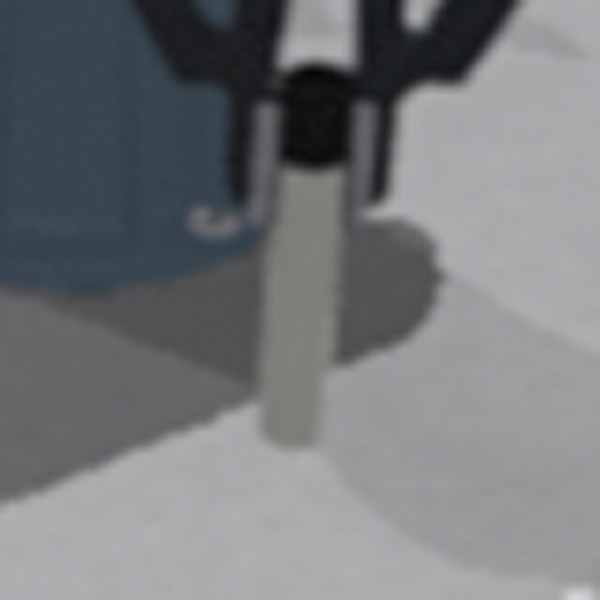

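Emit:
apply_moves(
  motion=[
    [[6,-45,4],0.1,10],
    [[6,-90,4],0.1,10],
    [[6,-130,4],0.1,10],
    [[6,-146,4],0.1,10],
    [[6,-146,4],0.1,10],
    [[6,-146,4],0.1,10],
  ],
)

```text
time_s: 9.1
tcp_pos: [0.5818, 0.1969, 0.2947]
tool_rot: [0.0, 1.0, -0.001, -0.0]
wrist_force: [-0.0, -0.3, 0.0]
width: 0.0185
```

Run:
```python
from h import *
go(.5805,.197,.172,-90)
for n in("scene","top","wrist"):
    p=cams.capture(n)
    for t in("tube_1","slot_a","slot_b","lid_hinge"): print(n,t,[(round(d["score"],2),np.round(d["position"],3).tolist()) for d in nets.tip_of(p,t) if d["position"][2]>.05][:3])
```

```text
tcp [0.5818 0.1969 0.2947] yaw -90.1 F [-0.0334 -0.3094  0.0255] w 0.0185 t 9.1
shift [ -1.3  -0.2 122.7] twist -0.1 j6 1.7064012863269757
scene tube_1 [(0.75, [0.579, 0.198, 0.2])]
scene slot_a [(0.76, [0.585, 0.197, 0.138]), (0.64, [0.583, 0.163, 0.139])]
scene slot_b [(0.76, [0.585, 0.197, 0.138]), (0.64, [0.583, 0.163, 0.139])]
scene lid_hinge [(0.78, [0.6, 0.185, 0.144]), (0.73, [0.583, 0.195, 0.137])]
top tube_1 []
top slot_a [(0.95, [0.581, 0.198, 0.139]), (0.57, [0.577, 0.163, 0.141])]
top slot_b [(0.95, [0.581, 0.198, 0.139]), (0.57, [0.577, 0.163, 0.141])]
top lid_hinge [(0.51, [0.601, 0.183, 0.141])]
wrist tube_1 []
wrist slot_a [(0.91, [0.58, 0.162, 0.14]), (0.86, [0.584, 0.198, 0.142])]
wrist slot_b [(0.91, [0.58, 0.162, 0.14]), (0.86, [0.584, 0.198, 0.142])]
wrist lid_hinge [(0.91, [0.606, 0.187, 0.141])]
```

Emit:
apply_moves(
  motion=[
    [[1,0,30],0,10],
    [[1,0,55],0,10],
    [[1,0,75],0,10],
    [[1,0,90],0,10],
    [[1,0,90],0,10],
  ],
)

```text
time_s: 10.35
tcp_pos: [0.5814, 0.1973, 0.2022]
tool_rot: [0.0, 1.0, -0.001, -0.002]
wrist_force: [-0.5, -0.6, 0.1]
width: 0.0185
```

Run:
```python
from h import *
go(.583,.197,.172,-90)
```

```text
tcp [0.5814 0.1973 0.2022] yaw -90.1 F [-0.4913 -0.5562  0.1187] w 0.0185 t 10.35
shift [ 1.7  0.3 30.2] twist -0.1 j6 1.7071089160093809
```

Emit:
apply_moves(
  motion=[
    [[1,0,12],0,10],
    [[1,0,26],0,10],
    [[1,0,26],0,10],
    [[1,0,26],0,60],
    [[1,0,26],0,60],
    [[1,0,26],0,60],
    [[1,0,26],0,60],
  ],
)

```text
time_s: 11.05
tcp_pos: [0.5842, 0.1974, 0.1794]
tool_rot: [-0.0, 1.0, -0.001, 0.001]
wrist_force: [-1.0, -0.3, -0.4]
width: 0.0511
```

Emit:
apply_moves(
  motion=[
    [[0,0,-40],0,60],
    [[0,0,-85],0,60],
    [[0,0,-120],0,60],
    [[0,0,-120],0,60],
  ],
)

```text
time_s: 11.45
tcp_pos: [0.5867, 0.1979, 0.3063]
tool_rot: [-0.001, 1.0, -0.001, 0.006]
wrist_force: [0.0, -0.7, 0.7]
width: 0.0509
```

Run:
```python
from h import *
go(.523,-.137,.30,-10)
p=cams.capture("wrist");cv2.imwrite("pics/w5.png",p["image"])
for n in ("top","scene"):
    p=cams.capture(n)
    print([(round(d["score"],2),np.round(d["position"],3).tolist()) for d in nets.tip_of(p,"tube_1")+nets.tip_of(p,"short_tube")+nets.tip_of(p,"rest")])
    if n=="top": print(p["image"][178:186,186:212:2,1])
```

```text
tcp [0.5867 0.1979 0.3063] yaw -90.1 F [ 0.0261 -0.7357  0.6799] w 0.0509 t 11.45
shift [-63. 335.   5.] twist -80.1 j6 1.7069021137471037
[(0.76, [0.752, -0.345, 0.011]), (0.46, [0.385, -0.176, 0.007]), (0.45, [0.59, 0.194, 0.011]), (0.4, [0.572, -0.144, 0.023]), (0.53, [0.587, -0.082, 0.021]), (0.65, [0.566, -0.146, -0.003]), (0.21, [0.683, -0.171, 0.001])]
[[127  64  63  61  54  46 127 133  46  79 110 121 174]
 [127  63  60  63  61  71 146 156  79  91  92 103 170]
 [129  63  61  63  59  45 141 155  87  91  89  89 169]
 [129  64  62  61  59  43 137 152  87  88  84  81 167]
 [129  65  62  62  57  41 138 153  89  81  57  53 165]
 [130  69  62  61  59  34 147 153  88  81  45  42 163]
 [131  69  63  61  59  48 164 154  89  80  46  43 162]
 [133  72  62  62  62  86 164 148  88  80  46  39 162]]
[(0.87, [0.576, -0.144, 0.017]), (0.58, [0.754, -0.348, 0.007]), (0.52, [0.392, -0.173, 0.008]), (0.69, [0.584, -0.085, 0.02]), (0.65, [0.567, -0.142, 0.001])]
```

View pics/w5.png

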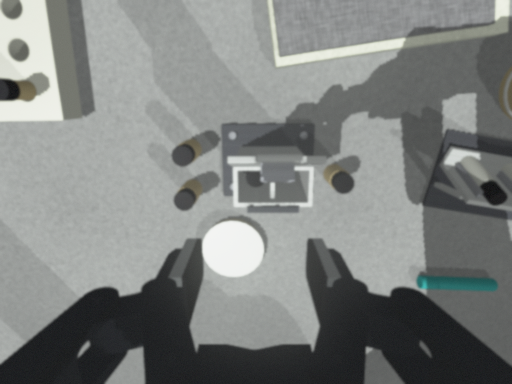

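Emit:
apply_moves(
  motion=[
    [[-10,45,5],-8,100],
    [[-20,90,5],-16,100],
    [[-30,135,5],-24,100],
    [[-40,180,5],-32,100],
    [[-48,225,5],-40,100],
    [[-53,270,5],-48,100],
    [[-53,315,5],-56,100],
    [[-53,334,5],-64,100],
  ],
)

```text
time_s: 12.7
tcp_pos: [0.5295, -0.1398, 0.2935]
tool_rot: [0.0, 0.848, 0.53, -0.0]
wrist_force: [0.6, 0.9, 0.8]
width: 0.0853
```

Emit:
apply_moves(
  motion=[
    [[0,0,50],-8,100],
    [[0,0,100],-16,100],
    [[0,0,100],-16,100],
    [[0,0,100],-16,100],
  ],
)

```text
time_s: 13.1
tcp_pos: [0.5297, -0.1362, 0.1938]
tool_rot: [-0.001, 0.768, 0.64, -0.0]
wrist_force: [0.9, -0.7, 1.7]
width: 0.0854
```

Run:
```python
from h import *
go(.5336,-.136,.12,-10)
p=cams.capture("wrist")
xr=np.array([np.cos(np.radians(-10)),np.sin(np.radians(-10)),0]);ax=-np.sin(np.radians(23))*xr+np.array([0,0,np.cos(np.radians(23))])
F=np.array([.575,-.1435,.02]);print("capmid",proj(p,F+.1075*ax),"captop",proj(p,F+.12*ax), "capmid +5mm y",proj(p,F+.1075*ax+[.0009,.005,0]))
print([(np.round(d["position"],3).tolist(),round(d["score"],2)) for d in nets.tip_of(p,"tube_1")])
m=(cv2.cvtColor(p["image"],cv2.COLOR_BGR2GRAY)<45).astype(np.uint8)
k,_,st,c=cv2.connectedComponentsWithStats(m)
print([(np.round(c[i],1).tolist(),st[i].tolist()) for i in range(1,k) if 200<st[i,4]<3000])
```

```text
tcp [ 0.5297 -0.1362  0.1938] yaw -10.4 F [ 0.8937 -0.6833  1.7387] w 0.0854 t 13.1
shift [ 0.9  4.  73.7] twist -0.4 j6 -0.28748620522868923
capmid [259.9534 214.4656] captop [252.5323 221.0471] capmid +5mm y [259.9701 207.314 ]
[([0.577, -0.142, 0.023], 0.93), ([0.389, -0.175, 0.007], 0.65)]
[]
```

Run:
```python
from h import *
p=cams.capture("wrist");g=cv2.cvtColor(p["image"],cv2.COLOR_BGR2GRAY)
go(.5336,-.136,.12,-10)
print(g[190:240:5,225:300:5])
F=np.array([.575,-.1435,.02]);xr=np.array([np.cos(np.radians(-10)),np.sin(np.radians(-10)),0]);ax=-np.sin(np.radians(23))*xr+np.array([0,0,np.cos(np.radians(23))])
for h in(.095,.1075,.12):print(proj(p,F+h*ax))
```

```text
tcp [ 0.5319 -0.137   0.197 ] yaw -10.3 F [-0.2915 -0.2283  0.5736] w 0.0851 t 13.25
shift [ 1.4  1.1 77. ] twist -0.3 j6 -0.2891047590582126
[[122 102 102 102 101 101 219 185 142 150 151 149 145 139 124]
 [124 101 101 102 101 102 187  87 123 149 149 143 135 124 110]
 [124 101 101 101 102  72  54  56  53  67 147 133 122 111 109]
 [132 101 100  98  59  56  53  56  54  56 115 121 108 108 109]
 [141  98 100  62  60  61  62  54  53  52  80 107 101 107 128]
 [146 101  92  63  61  61  60  62  53  55  94  99 101 108 192]
 [142 101  93  64  62  61  59  61  52  79 100 101  94 108 177]
 [151 100  98  63  60  62  59  62  79 101 101  98  92 108 182]
 [154  99  99  97  63  59  61 129 109 110 110 108 111 113 196]
 [155  99  99  98  97  95 207 199 111 111 109 111  98 157 196]]
[262.7027 206.3347]
[256.0084 212.1111]
[248.584  218.5164]
```

Emit:
apply_moves(
  motion=[
    [[0,1,40],-0.3,100],
    [[0,1,76],-0.3,100],
    [[0,1,76],-0.3,100],
    [[0,1,76],-0.3,50],
    [[0,1,76],-0.3,50],
    [[0,1,76],-0.3,50],
    [[0,1,76],-0.3,50],
  ],
)

```text
time_s: 13.95
tcp_pos: [0.5321, -0.1371, 0.1196]
tool_rot: [0.001, 0.765, 0.644, 0.001]
wrist_force: [-0.1, -1.2, -0.2]
width: 0.0428
```

Run:
```python
from h import *
go(.575+.0098,-.1435-.0017,.12,-10)
```

```text
tcp [ 0.5321 -0.1371  0.1196] yaw -9.9 F [-0.1043 -1.1823 -0.2033] w 0.0428 t 13.95
shift [ 1.  53.4 -0.3] twist 0.1 j6 -0.2957830423081501
```

Emit:
apply_moves(
  motion=[
    [[1,10,0],0,50],
    [[1,20,0],0,50],
    [[1,30,0],0,50],
    [[1,40,0],0,50],
    [[1,48,0],0,50],
    [[1,53,0],0,50],
    [[1,53,0],0,50],
    [[1,53,0],0,50],
  ],
)

```text
time_s: 14.75
tcp_pos: [0.5832, -0.1446, 0.1175]
tool_rot: [-0.0, 0.765, 0.644, -0.0]
wrist_force: [0.1, -0.7, 0.3]
width: 0.0422
```

Run:
```python
from h import *
go(.575,-.1435,.12,-10)
p=cams.capture("scene")
f=lambda X:np.round(proj(p,X),1)
for h in(0,.04,.07,.12): print(h,f([.575,-.1435,.022+h]))
print([(np.round(d["position"],3).tolist(),round(d["score"],2)) for d in nets.tip_of(p,"tube_1")])
g=cv2.cvtColor(p["image"],cv2.COLOR_BGR2GRAY)
print(g[176:230:3,190:222])
```

```text
tcp [ 0.5832 -0.1446  0.1175] yaw -9.9 F [ 0.0993 -0.6601  0.349 ] w 0.0422 t 14.75
shift [-0.3 -8.3 -2.5] twist 0.1 j6 -0.2680675748122015
0 [205.7 224.7]
0.04 [204.9 211.7]
0.07 [204.2 201.5]
0.12 [203.1 183.8]
[([0.574, -0.142, 0.02], 0.74), ([0.75, -0.344, 0.012], 0.59), ([0.389, -0.172, 0.01], 0.55)]
[[ 84  78 100 113 115 106  88  61  39  30  30  30  27  33  32  32  30  31
   28  33  59  89 104 109 109 108 108 107 106 106 107 107]
 [ 84 105 116 118 111  92  70  59  42  31  27  29  30  32  31  31  35  34
   31  30  52  87 107 108 108 108 108 108 108 108 109 107]
 [ 60  69  71  71  60  45  40  40  45  52  48  33  26  28  34  34  37  42
   59  81  95 104 107 108 107 107 107 108 107 107 107 107]
 [ 43  54  57  55  50  38  31  32  38  37  36  35  32  31  31  33  30  25
   39  74  91  84  79  77  77  79  76  78  77  77  78  79]
 [ 30  33  34  35  34  33  31  30  34  35  35  34  33  29  28  24  25  23
   36  64  80  75  70  71  71  70  71  70  72  71  71  71]
 [ 32  29  29  30  29  30  29  29  31  34  39  38  34  31  25  24  24  25
   34  63  87  93  89  88  87  85  85  84  86  86  86 
[... 901 characters left out ...]
9 134 135 136 136 136 131 125 124]
 [131 131 131 126 118 120 120 120 119 117 121 127 131 131 131 131 138 147
  147 134 118 114 122 131 136 137 138 137 132 127 124 124]
 [133 132 126 121 119 121 120 120 119 117 117 126 130 131 131 131 136 146
  146 134 118 113 121 130 136 136 131 125 123 123 124 124]
 [135 126 121 121 120 120 121 121 119 117 115 122 130 132 132 131 135 144
  149 138 119 114 125 135 135 130 125 125 124 125 125 125]
 [105 107 117 117 119 147 149 121 122 156 177 163 136 129 132 130 132 138
  138 129 124 137 148 141 128 121 123 123 124 125 123 124]
 [115 117 120 121 120 122 124 126 126 125 132 142 150 158 164 168 174 186
  194 197 196 196 198 200 198 194 196 195 179 154 148 145]]
```

Emit:
apply_moves(
  motion=[
    [[1,-2,0],0,42],
    [[1,-4,0],0,37],
    [[1,-7,0],0,32],
    [[1,-8,0],0,28],
    [[1,-8,0],0,10],
    [[1,-8,0],0,10],
    [[1,-8,0],0,10],
  ],
)

```text
time_s: 15.55
tcp_pos: [0.5752, -0.1423, 0.1178]
tool_rot: [-0.001, 0.765, 0.644, -0.0]
wrist_force: [-3.7, 1.2, 3.9]
width: 0.0185
```

Emit:
apply_moves(
  motion=[
    [[0,0,-15],0,10],
    [[0,0,-50],0,10],
    [[0,0,-90],0,10],
    [[0,0,-130],0,10],
    [[0,0,-165],0,10],
    [[0,0,-180],0,10],
    [[0,0,-180],0,10],
  ],
)

```text
time_s: 16.25
tcp_pos: [0.5771, -0.1429, 0.3011]
tool_rot: [0.003, 0.765, 0.644, 0.001]
wrist_force: [0.6, -0.0, -1.1]
width: 0.0186
```

Run:
```python
from h import *
go(.58,.05,.30,90)
p=cams.capture("scene")
print([(np.round(d["position"],3).tolist(),round(d["score"],2)) for d in nets.tip_of(p,"tube_1")],[(np.round(d["position"],3).tolist(),round(d["score"],2)) for d in nets.tip_of(p,"short_tube")])
```

```text
tcp [ 0.5771 -0.1429  0.3011] yaw -9.9 F [ 0.5828 -0.0271 -1.0605] w 0.0186 t 16.25
shift [190.5 -30.3   0.6] twist 80.1 j6 -0.2699668091952798
[([0.755, -0.348, 0.007], 0.64), ([0.577, -0.141, 0.205], 0.55), ([0.39, -0.173, 0.01], 0.52)] [([0.585, -0.085, 0.022], 0.79)]
```

Gripped straight. Carry to the box.

Emit:
apply_moves(
  motion=[
    [[40,-6,0],8,10],
    [[80,-12,0],16,10],
    [[120,-19,0],24,10],
    [[155,-25,0],33,10],
    [[180,-29,0],41,10],
    [[190,-30,0],49,10],
    [[190,-30,0],58,10],
    [[190,-30,0],66,10],
  ],
)

```text
time_s: 17.2
tcp_pos: [0.5776, 0.0508, 0.2948]
tool_rot: [-0.001, 0.993, 0.12, -0.002]
wrist_force: [-0.2, -0.1, -0.2]
width: 0.0186
```

Emit:
apply_moves(
  motion=[
    [[0,0,0],8,10],
    [[0,0,0],14,10],
    [[0,0,0],14,10],
  ],
)

```text
time_s: 17.5
tcp_pos: [0.5778, 0.0501, 0.2951]
tool_rot: [-0.0, 1.0, 0.001, -0.002]
wrist_force: [0.3, -0.2, -0.7]
width: 0.0183
```

Run:
```python
from h import *
go(.581,.1615,.295,-90)
for n in("scene","wrist"):
    p=cams.capture(n);print([(np.round(d["position"],3).tolist(),round(d["score"],2)) for d in nets.tip_of(p,"tube_1") if d["position"][2]>.1])
```

```text
tcp [0.5778 0.0501 0.2951] yaw -89.9 F [ 0.3159 -0.1953 -0.6595] w 0.0183 t 17.5
shift [   3.3 -111.4    0.1] twist 0.1 j6 1.451452694583179
[([0.575, 0.054, 0.198], 0.69)]
[([0.578, 0.049, 0.204], 0.79)]
```

Emit:
apply_moves(
  motion=[
    [[3,-40,0],0.1,10],
    [[3,-85,0],0.1,10],
    [[3,-111,0],0.1,10],
    [[3,-111,0],0.1,10],
    [[3,-111,0],0.1,10],
  ],
)

```text
time_s: 18.2
tcp_pos: [0.5813, 0.1613, 0.2974]
tool_rot: [0.0, 1.0, 0.001, -0.0]
wrist_force: [0.9, -0.2, -0.7]
width: 0.0183
```

Run:
```python
from h import *
go(.581,.1615,.175,-90)
for n in("scene","wrist"):
    p=cams.capture(n)
    for t in("tube_1","slot_b"):print([(np.round(d["position"],3).tolist(),round(d["score"],2)) for d in nets.tip_of(p,t) if d["position"][2]>.1])
```

```text
tcp [0.5813 0.1613 0.2974] yaw -89.8 F [ 0.8759 -0.2404 -0.745 ] w 0.0183 t 18.2
shift [ -0.2  -0.3 122.4] twist 0.2 j6 1.6423393690800836
[([0.579, 0.162, 0.2], 0.79)]
[([0.586, 0.198, 0.139], 0.96), ([0.581, 0.161, 0.141], 0.83)]
[([0.582, 0.16, 0.206], 0.84)]
[([0.584, 0.195, 0.143], 0.95), ([0.58, 0.161, 0.139], 0.79)]
```

Emit:
apply_moves(
  motion=[
    [[0,0,30],0,10],
    [[0,0,55],0,10],
    [[0,0,75],0,10],
    [[0,0,90],0,10],
    [[0,0,105],0,10],
    [[0,0,120],0,10],
    [[0,0,120],0,10],
  ],
)

```text
time_s: 19.2
tcp_pos: [0.5803, 0.1607, 0.1754]
tool_rot: [0.0, 1.0, 0.0, -0.002]
wrist_force: [0.2, 0.0, -0.4]
width: 0.0182
```

Run:
```python
from h import *
go(.581,.1615,.175,-90)
```

```text
tcp [0.5803 0.1607 0.1754] yaw -90.0 F [ 0.1748  0.0034 -0.3614] w 0.0182 t 19.2
shift [ 0.7 -0.8  0.4] twist 0.0 j6 1.6438837196682239
```

Emit:
apply_moves(
  motion=[
    [[0,0,0],0,60],
    [[0,0,0],0,60],
    [[0,0,0],0,60],
    [[0,0,-40],0,60],
    [[0,0,-85],0,30],
    [[0,0,-110],0,0],
    [[0,0,-110],0,0],
    [[0,0,-110],0,0],
  ],
)

```text
time_s: 20.0
tcp_pos: [0.5818, 0.161, 0.2888]
tool_rot: [-0.0, 1.0, 0.0, 0.001]
wrist_force: [-0.5, 0.5, -1.5]
width: 0.0003
```

Run:
```python
from h import *
go(.66,.18,.29,-90)
for n in("wrist","scene","top"):
    p=cams.capture(n)
    for t in("tube_1","lid_tab","lid_hinge"):print(n,t,[(np.round(d["position"],3).tolist(),round(d["score"],2)) for d in nets.tip_of(p,t)][:5])
    if n=="top":cv2.imwrite("pics/t6.png",cv2.resize(p["image"][150:220,165:265],(800,560),interpolation=cv2.INTER_CUBIC))
```

```text
tcp [0.5818 0.161  0.2888] yaw -90.0 F [-0.5162  0.5305 -1.5362] w 0.0003 t 20.0
shift [ 78.2 -18.9  -1.1] twist 0.0 j6 1.6439783426426706
wrist tube_1 [([0.385, -0.177, 0.009], 0.87), ([0.58, 0.157, 0.009], 0.66)]
wrist lid_tab [([0.625, 0.178, 0.199], 0.73)]
wrist lid_hinge [([0.61, 0.186, 0.143], 0.94)]
scene tube_1 [([0.392, -0.173, 0.011], 0.78), ([0.752, -0.345, 0.011], 0.65), ([0.569, -0.141, -0.0], 0.61)]
scene lid_tab [([0.619, 0.181, 0.198], 0.68)]
scene lid_hinge [([0.601, 0.183, 0.144], 0.86)]
top tube_1 [([0.388, -0.175, 0.01], 0.59), ([0.753, -0.344, 0.008], 0.46)]
top lid_tab [([0.562, 0.089, -0.002], 0.35)]
top lid_hinge [([0.565, 0.093, -0.001], 0.62)]
```

View pics/t6.png

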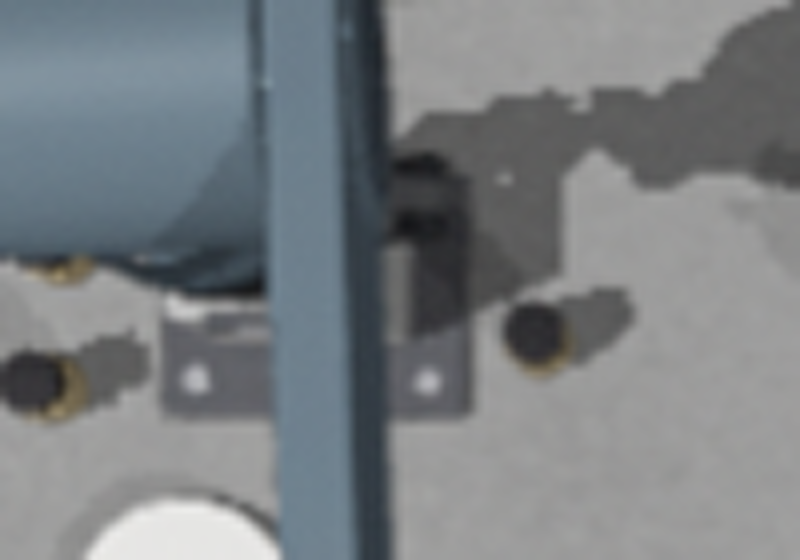

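Emit:
apply_moves(
  motion=[
    [[45,-19,0],0,0],
    [[82,-19,0],0,0],
    [[82,-19,0],0,0],
    [[82,-19,45],0,0],
    [[82,-19,92],0,0],
    [[82,-19,92],0,0],
  ],
)

```text
time_s: 21.2
tcp_pos: [0.6584, 0.1795, 0.1876]
tool_rot: [0.001, 1.0, 0.0, -0.007]
wrist_force: [-1.7, -0.2, -2.2]
width: 0.0003
```

Emit:
apply_moves(
  motion=[
    [[-12,0,0],0,0],
    [[-24,0,0],0,0],
    [[-36,0,0],0,0],
    [[-48,0,0],0,0],
    [[-60,0,0],0,0],
    [[-72,0,0],0,0],
    [[-84,0,0],0,0],
    [[-92,0,0],0,0],
  ],
)

```text
time_s: 22.0
tcp_pos: [0.5721, 0.1801, 0.1989]
tool_rot: [-0.0, 1.0, 0.0, 0.002]
wrist_force: [1.2, -0.1, 0.3]
width: -0.0004
```

Run:
```python
from h import *
go(.547,.18,.19,-90)
p=cams.capture("scene")
for t in("lid_tab","lid_hinge"):print(t,[(np.round(d["position"],3).tolist(),round(d["score"],2)) for d in nets.tip_of(p,t)][:5])
cv2.imwrite("pics/s7.png",cv2.resize(p["image"][140:240,290:410],(720,600),interpolation=cv2.INTER_CUBIC))
```

```text
tcp [0.5721 0.1801 0.1989] yaw -90.0 F [ 1.1796 -0.0948  0.3229] w -0.0004 t 22.0
shift [-25.1   0.1   8.8] twist 0.0 j6 1.6776212254077938
lid_tab [([0.558, 0.177, 0.183], 0.56), ([0.597, 0.284, -0.0], 0.43)]
lid_hinge [([0.601, 0.183, 0.144], 0.82)]
```

View pics/s7.png

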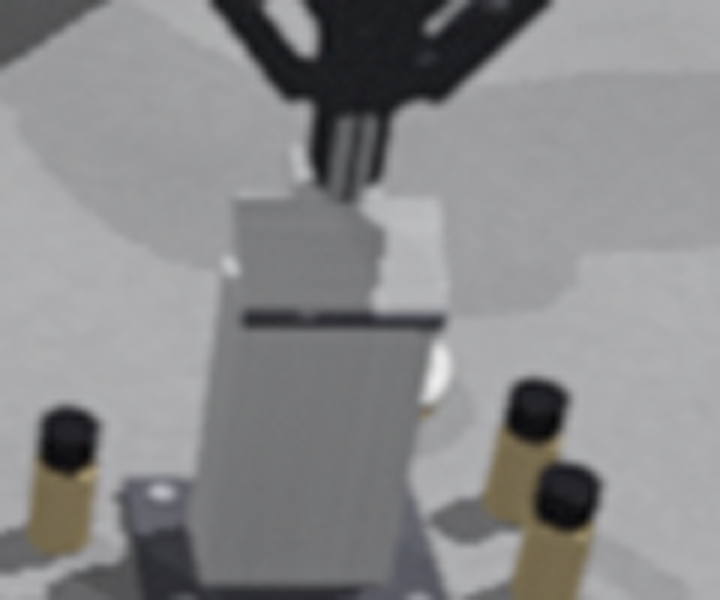

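Emit:
apply_moves(
  motion=[
    [[-9,0,0],0,0],
    [[-18,0,2],0,0],
    [[-26,0,5],0,0],
    [[-26,0,12],0,0],
    [[-26,0,18],0,0],
    [[-26,0,18],0,0],
  ],
)

```text
time_s: 22.75
tcp_pos: [0.5443, 0.18, 0.1766]
tool_rot: [0.0, 1.0, 0.0, -0.001]
wrist_force: [-0.3, 0.4, -0.3]
width: 0.0004
```

Run:
```python
from h import *
go(.547,.18,.165,-90)
```

```text
tcp [0.5443 0.18   0.1766] yaw -90.0 F [-0.2845  0.3918 -0.2981] w 0.0004 t 22.75
shift [ 2.7 -0.  11.6] twist 0.0 j6 1.6825083518137445
```

Emit:
apply_moves(
  motion=[
    [[2,0,3],0,0],
    [[2,0,6],0,0],
    [[2,0,9],0,0],
    [[2,0,11],0,0],
    [[2,0,12],0,0],
    [[2,0,12],0,0],
  ],
)

```text
time_s: 23.35
tcp_pos: [0.5478, 0.18, 0.1675]
tool_rot: [0.0, 1.0, 0.0, 0.0]
wrist_force: [-8.2, -0.9, 14.5]
width: -0.0003
```

Run:
```python
from h import *
go(.547,.18,.165,-90)
```

```text
tcp [0.5478 0.18   0.1675] yaw -90.0 F [-8.1716 -0.9038 14.4956] w -0.0003 t 23.35
shift [-0.8 -0.   2.5] twist 0.0 j6 1.6821285754124249
```

Emit:
apply_moves(
  motion=[
    [[0,0,1.5],0,0],
    [[0,0,3],0,0],
    [[0,0,3],0,0],
  ],
)

```text
time_s: 23.65
tcp_pos: [0.5478, 0.18, 0.167]
tool_rot: [0.0, 1.0, 0.0, 0.0]
wrist_force: [-15.7, -2.7, 31.2]
width: 0.0002
```

Emit:
apply_moves(
  motion=[
    [[0,0,-30],0,0],
    [[0,0,-75],0,0],
    [[0,0,-120],0,0],
    [[-45,0,-140],0,0],
    [[-90,0,-140],0,0],
    [[-135,0,-140],0,0],
    [[-150,0,-140],0,0],
    [[-150,0,-140],0,0],
  ],
)

```text
time_s: 24.45
tcp_pos: [0.3961, 0.1801, 0.3028]
tool_rot: [-0.0, 1.0, 0.001, 0.0]
wrist_force: [0.7, -0.5, 0.0]
width: -0.0
```

Run:
```python
from h import *
go(.4,.18,.3,-90)
for n in("scene","top","wrist"):
    p=cams.capture(n)
    for t in("lid_tab","lid_hinge","tube_1","vial_1","short_tube","dish","dish_stack","forceps"):print(n,t,[(np.round(d["position"],3).tolist(),round(d["score"],2)) for d in nets.tip_of(p,t)][:5])
    print("tab shut px",proj(p,[.545,.18,.146]),"tab at .2 rad",proj(p,[.546,.18,.1575]))
    if n=="scene":cv2.imwrite("pics/s8.png",cv2.resize(p["image"][150:250,290:410],(720,600),interpolation=cv2.INTER_CUBIC))
```

```text
tcp [0.3961 0.1801 0.3028] yaw -89.9 F [ 0.6602 -0.4685  0.0216] w -0.0 t 24.45
shift [3.9 0.1 2.8] twist 0.1 j6 1.7220569552998553
scene lid_tab [([0.544, 0.179, 0.148], 0.94), ([0.567, -0.14, 0.003], 0.43)]
scene lid_hinge [([0.603, 0.182, 0.147], 0.92), ([0.584, 0.163, 0.141], 0.21)]
scene tube_1 [([0.389, -0.174, 0.008], 0.83), ([0.75, -0.343, 0.01], 0.5), ([0.598, 0.281, -0.001], 0.46)]
scene vial_1 [([0.546, 0.287, 0.001], 0.8), ([0.566, -0.139, 0.001], 0.71), ([0.6, 0.286, 0.003], 0.69), ([0.563, 0.086, -0.002], 0.49)]
scene short_tube [([0.581, -0.085, 0.02], 0.8)]
scene dish []
scene dish_stack [([0.678, -0.17, 0.002], 0.68)]
scene forceps [([0.535, -0.283, -0.003], 0.68)]
tab shut px [342.488  176.4924] tab at .2 rad [343.2392 172.5849]
top lid_tab [([0.546, 0.178, 0.142], 0.57), ([0.567, -0.146, 0.001], 0.41)]
top lid_hinge [([0.606, 0.183, 0.145], 0.57)]
top tube_1 [([0.75, -0.347, 0.012], 0.69), ([0.386, -0.176, 0.009], 0.48)]
top vial_1 [([0.6, 0.284, 0.001], 0.57), ([0.544, 0.288, -0.006], 0.45)]
top short_tube [([0.588, -0.088, 0.022], 0.65)]
top dish [([0.454, 0.23, -0.003], 0.7), ([0.543, 0.178, 0.144], 0.59), ([0.68, -0.171, 0.001], 0.3)]
top dish_stack [([0.683, -0.17, -0.001], 0.63), ([0.541, 0.285, -0.006], 0.55), ([0.455, 0.225, -0.001], 0.33)]
top forceps [([0.538, -0.28, -0.003], 0.59)]
tab shut px [198.2321 194.4688] tab at .2 rad [197.7098 193.8408]
wrist lid_tab []
wrist lid_hinge []
wrist tube_1 []
wrist vial_1 [([0.539, 0.289, -0.002], 0.84), ([0.563, 0.086, -0.0], 0.82)]
wrist short_tube []
wrist dish [([0.45, 0.231, 0.002], 0.64)]
wrist dish_stack []
wrist forceps []
tab shut px [255.5475   1.9626] tab at .2 rad [255.6121  -3.8761]
```

View pics/s8.png

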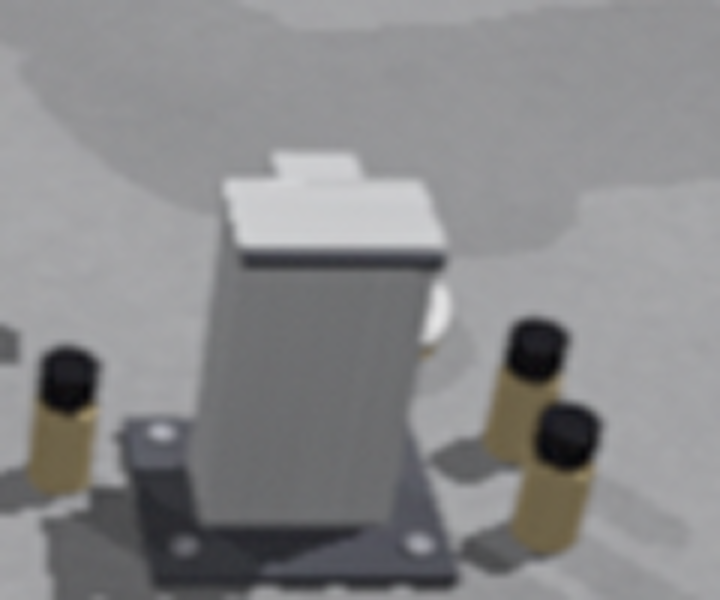

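```bash
python3 -c "
from h import *
print(order.job_done())"
```

```text
the job is handed in; nothing more can be done
None
```

Both long tubes are in the box, one in each compartment with caps up, and the lid is snapped shut. I handed the job in at about 25 s of robot time; no verdict was reported.

For each tube I pushed it upright in the rest with the half-open jaws, gripped it there, turned it to line up with the box and dropped it in. I then swung the lid over with the closed fingers and pressed the tab to about 31 N.

- **Tubes:** after the drops, the networks put the feet at heights of about 11 mm (slot a) and 9 mm (slot b); both should sit at 8 mm. The slot b reading came from one wrist picture, because the arm blocked the top view. The first tube was gripped about 6 degrees off vertical and about 6 mm off-centre, but it went in without contact force.
- **Lid:** the tool stopped dead at the height expected for a shut lid. In the last scene picture the tab shows at row 177.8; shut should be 176.5 and held on the catch 172.6. The networks read the tab at 148 mm (scene) and 142 mm (top), against 146 mm for shut.
- **Other things:** the short tube, all three vials, the dish, the dish stack and the forceps read within about 8 mm of where they started, close to the networks' error. The robot was clear of everything at hand-in.
- **Not checked:** with the lid shut, the tubes cannot be seen, so their final standing was not re-checked.

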